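# Cure a denture base in the light-curing unit

### The arm

A 6-joint arm with a two-finger parallel gripper is mounted at the origin on a cart in front of the work surface, level with it; the furniture and walls round the work are solid. World frame = base frame: x ahead of the robot, y to its left, z up, the work surface at z = 0. Lengths are in mm, angles in rad, forces in N, time in s.
With the tool pointing down it reaches from about 275 to 825 mm from the base axis. Payload 5.2 kg.
Tool frame: the origin (TCP) lies at the very end of the fingers, on their centre line; the grasp point (between the pads) lies 19 mm behind it; z points along the fingers, y is the line along which they close (so a half turn about z gives the same grasp; the last joint's range is limited). The gripper opens to 93 mm and grips with 3 to 60 N. Pads are 15 mm wide; open, the fingers measure 128 mm over their backs; the gripper's body (75 mm by 188 mm) begins 65 mm behind the grasp point.
Start: joints at [1.101, 0.259, 1.535, -0, 1.348, -0.203], TCP at [144.983, 530.552, 218.653] pointing down, gripper open.
Joint ranges: [-3.14, 3.14], [-0.91, 2.08], [0.19, 2.58], [-1.22, 4.36], [0.22, 2.71], [-3.12, 3.12]. Speed limits (rad/s): [2.57, 2.57, 3.14, 3.14, 3.14, 3.14].

### API

Orientations are given as [roll, pitch, yaw] about the fixed x, y, z axes, in that order (R = Rz(yaw) Ry(pitch) Rx(roll)).
In Python, from bench import robot gives the robot as it stands. The module is installed in compiled form; this text tells all that it offers. Calls block until the motion is done:
- robot.move_ptp(position, orientation): joint-space move of the TCP to a pose.
- robot.move_linear(position, ori=None, speed=150, f_stop=None): straight line of the TCP; ori=None keeps the orientation; speed is the mean speed in mm/s. With f_stop (N) it stops when the force on the tool has changed by that much, and returns True; else False.
- robot.move_j(angles): joint-space move.
- robot.move_gripper(opening): opening from 0.0 (shut) to 1.0 (fully open); the grip force is fixed at half the most; returns when the fingers have stopped.
- robot.sleep(seconds).
- robot.inverse_kinematics(position, orientation): joint angles nearest the present ones, or None.
- robot.get_image(name): name is "side" or "top"; returns a dict with "img" (384x512x3 uint8, blue, green, red), "fovy" (degrees; the focal length in pixels is half the picture's height over the tangent of half this angle, whatever the lens; pixels are square), "cx", "cy" (the principal point, pixels), "eye" and "orientation" of the camera in the world. Camera axes: x right, y down, z forward; pixel columns grow to the right and rows downward; lengths in mm; the calibration is good to about 2 mm. A picture is of the moment at which its call begins. There is no depth.
A pose or a line that the arm cannot do raises robot.MotionError and nothing moves.
- robot.hand_in(): hands the job in; it is judged then, once.
Readings, each from a call of its own:
- robot.current_t(): time.
- robot.current_qpos(): joint angles.
- robot.current_joint_vel(): joint speeds.
- robot.current_joint_efforts(): joint torques, N m.
- robot.current_tcp_pos(): TCP position.
- robot.current_eef_rot(): TCP orientation.
- robot.current_contact_force(): force on the tool from outside, world axes, zero at the start.
- robot.current_ft_torque(): the same for the moment, N m.
- robot.current_gripper_width(): opening from 0.0 (shut) to 1.0 (fully open).
- robot.current_finger_force(): force on a finger pad.
Only numpy, scipy, OpenCV 4.12 (cv2) and the standard library are available. Lean on these libraries where they do the work, as an engineer would, in place of code of your own. Each camera call takes 0.05 s, during which the arm holds its last target. There are 200 camera calls.

### The job

Cure the pink denture on its stone cast in the light-curing unit: swing the hood up until it stands upright and stays open, set the cast teeth upward in the middle of the round white platform, let go of it, and shut the hood fully. Only then, because the lamp lights as soon as the knob leaves the white (off) mark, press the sprung black knob down, turn it clockwise to the yellow mark and let it spring back up so that it locks there. Leave the wax sticks, the gauze and the caliper where they lie.

Things in the scene. Friction and masses are not known exactly. Their poses are not given: they have to be found in the camera images.
- curing_unit: light-curing unit, fixed: white base 190 (x) x 270 (y) x 45 mm high. Origin: centre of its underside; x to its back (hinge), y to its left. The hood covers the chamber in the left half (y -0.020 to 0.130); shut it spans x -0.065 to 0.075, top at z 0.112. Right half (y -0.134 to -0.028): blue-grey console, top at z 0.060, with the knob at x -0.015, y -0.081
- platform (a point): centre of the top face of the round white platform (100 mm across) in the chamber, 50 mm above the bench, at x = 0.005, y = 0.055 of the unit; with the hood up it is open on all sides but the back
- hood_hinge (a point): middle of the hood's hinge axis, which runs along the unit's y at x = 0.075, y = 0.055, z = 0.046 of the unit
- hood_handle (a point): centre of the hood's steel bar handle, which moves with the hood: round bar 12 mm thick, 96 mm long, along the unit's y, standing 40 mm (axis) off the hood's front face, 34 mm clear behind it; with the hood shut it is 180 mm in front of the hinge axis and 42 mm above it, and 24 mm below the hood's top
- hood (a joint): angle of the hood, rad: 0 shut, grows as the front swings up and back, stop at 1.80. Its friction hinge holds it at any angle; it must be pulled up and pushed down all the way
- knob_top (a point): middle of the top of the knob: a black disc 60 mm across and 6 mm thick with a bar grip 56 x 14 mm, 21 mm high, across it. The point is on the turning axis at the top of the bar, the disc's upper face is 21 mm below it (77 mm above the bench with the knob up). x points along the bar to the end with the white pointer line, z up
- knob (a joint): angle of the knob, rad, growing clockwise seen from above. The marks on the plate round it are 40 degrees apart: white (off) at 0, green at 0.698, yellow at 1.396, red at 2.094. At off the pointer stands 40 degrees to the left of the unit's x. A lug locks it at each mark unless it is pressed
- knob_press (a joint): how far the knob is pressed down, m: 0 up, stop at 0.008; it turns when pressed more than 0.0055. The spring pushes back with 5 N at the top and 9 N at the bottom. Between the marks it stays down
- denture_cast: pink horseshoe denture with white teeth, fast on its off-white stone cast: cast 66 (x) x 72 (y) x 18 mm high with bevelled corners, its flat upright faces at x = -0.033 and 0.033 are 46 mm wide; denture on top 63 x 76 mm, so it overhangs 2 mm in y; 40 mm high in all, 200 g. Origin: centre of the underside of the cast; z up through the teeth, x to the front teeth
- wax_sticks: two pink wax sticks, one on the other, 36 x 77 x 19 mm, to be left alone; origin at the centre of the underside
- gauze_stack: stack of white gauze squares, 56 x 58 x 26 mm, to be left alone; origin at the centre of the underside
- caliper: vernier caliper lying flat, 56 x 150 (y) x 12 mm, to be left alone; origin at the centre of the underside

How it is judged:
By the outcome, as a careful person would: the job done as asked, in the order asked, and still so for the second after the job is handed in, with the robot touching nothing.
It also fails if it takes over 72 s, if anything falls off the work surface, if the arm or the gripper's body presses on something with over 40 N, if the wrist force passes 120 N, or if a joint passes its speed limit or range.

## Working session

There is one attempt and no reset: what is moved stays moved. The work goes in short steps, each a Python script; the robot and the scene stay as the last script left them, time stands still between calls to the robot, and variables do not carry over. Pictures are saved under pics/ and viewed, at most 12 in all, crops included, and the job is handed in when it is done.

```bash
mkdir -p pics; python3 - <<'E'
from bench import robot
import cv2
for n in("top","side"):
    d=robot.get_image(n); cv2.imwrite(f"pics/{n}0.png",d["img"]); print(n,{k:v for k,v in d.items() if k!="img"})
print(robot.current_t(),robot.current_tcp_pos(),robot.current_eef_rot())
E
```

```text
top {'fovy': 46.28407147948492, 'cx': 258.25739052139, 'cy': 184.11590379212714, 'eye': array([ 300.67006103,  111.94278774, 1134.6498402 ]), 'orientation': array([-2.94147628, -0.0178523 , -1.56912204])}
side {'fovy': 46.34754473515852, 'cx': 248.80798965348066, 'cy': 181.31786096546494, 'eye': array([532.99120411, 912.87111559, 657.23639507]), 'orientation': array([-2.17335715,  0.01404094,  3.09047344])}
0.1 [144.77944116 530.12574708 217.92176983] [-3.14005701e+00 -2.97422536e-04  2.87477082e+00]
```

View pics/top0.png

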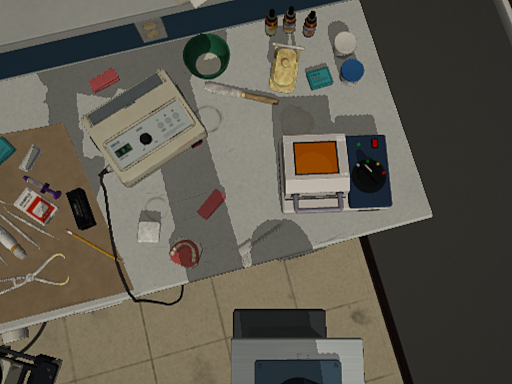

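View pics/side0.png

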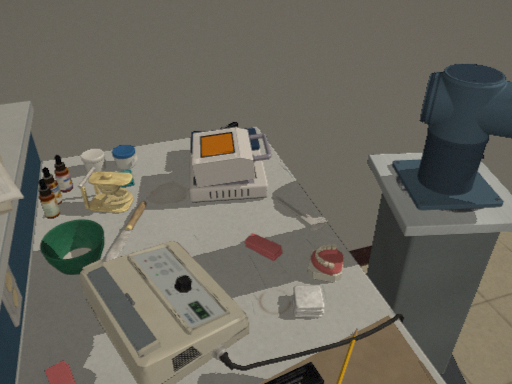

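The top view shows the unit at about (335,172) with its handle at (318,205) and knob at (370,177). The denture cast is at (185,253), the wax at (211,204), the gauze at (148,232) and the caliper at about (262,240). The side view shows the denture at (327,263), the unit at (227,165) and the handle at (262,147). I'll enlarge both views.

```bash
cat > h.py <<'E'
import numpy as np, cv2
from scipy.spatial.transform import Rotation as Rn
from bench import robot
def cam(d):
    f=d["img"].shape[0]/2/np.tan(np.radians(d["fovy"])/2)
    return f,d["cx"],d["cy"],np.array(d["eye"]),Rn.from_euler("xyz",d["orientation"]).as_matrix()
def ray(d,p):
    f,cx,cy,e,R=cam(d); v=R@np.array([(p[0]-cx)/f,(p[1]-cy)/f,1.]); return e,v/np.linalg.norm(v)
def onz(d,p,z):
    e,v=ray(d,p); return e+v*(z-e[2])/v[2]
def proj(d,P):
    f,cx,cy,e,R=cam(d); q=R.T@(np.array(P,float)-e); return np.array([cx+f*q[0]/q[2],cy+f*q[1]/q[2]])
def tri(d1,p1,d2,p2):
    a,u=ray(d1,p1); b,v=ray(d2,p2)
    s=np.linalg.lstsq(np.c_[u,-v],b-a,rcond=None)[0]; A=a+u*s[0];B=b+v*s[1]
    return (A+B)/2,np.linalg.norm(A-B)
E
python3 - <<'E'
from h import *
t=robot.get_image("top");s=robot.get_image("side")
import pickle; pickle.dump((t,s),open("im0.pkl","wb"))
def crop(d,x,y,w,h,k): return cv2.resize(d["img"][y:y+h,x:x+w],None,fx=k,fy=k,interpolation=cv2.INTER_CUBIC)
cv2.imwrite("pics/c1.png",np.hstack([crop(t,275,125,125,95,3.2) if 0 else crop(t,275,120,130,100,3),crop(s,175,110,130,100,3)]))
cv2.imwrite("pics/c2.png",np.hstack([crop(t,160,225,60,60,6),crop(s,300,235,60,60,6)]))
for n,p,q in [("dent",(185,253),(327,263)),("handle",(318,205),(262,147)),("wax",(211,204),(264,247)),("gauze",(148,230),(309,297))]:
    print(n,tri(t,p,s,q),onz(t,p,20))
E
```

```text
dent (array([353.31335327, 273.13313225,  10.72549349]), np.float64(1.846501522607654)) [353.75889479 271.5498181   20.        ]
handle (array([460.44759417, -45.60963385,  99.0298417 ]), np.float64(2.6054487727960374)) [474.0362714  -57.92037754  20.        ]
wax (array([475.89564754, 212.35252119,   5.54170008]), np.float64(3.526522223312191)) [475.37576078 210.72898435  20.        ]
gauze (array([407.03264123, 365.2491154 ,  20.3080214 ]), np.float64(5.5424712032071035)) [409.7416356  364.60278024  20.        ]
```

View pics/c1.png

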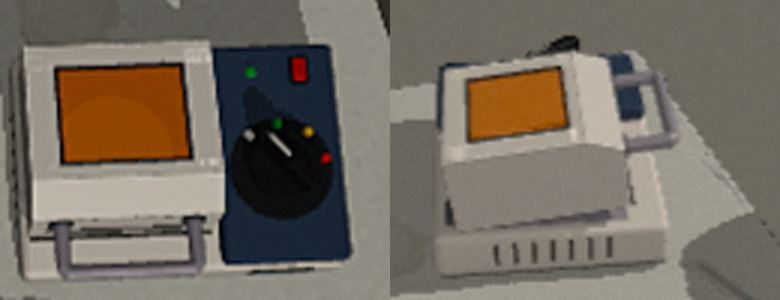

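View pics/c2.png

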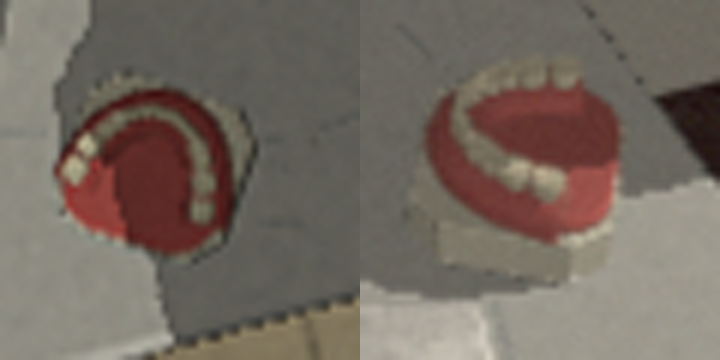

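The unit crop shows the bar handle with its ends at about (62,268) and (202,266) in the top half. The knob pointer stands at the white mark, and the console is blue. The denture crop shows the arch apex up and to the right, so its x axis has a yaw of about -17°. Now I'll measure properly.

```bash
python3 - <<'E'
from h import *
import pickle; t,s=pickle.load(open("im0.pkl","rb"))
T=lambda x,y:(275+(x-1)/3,120+(y-1)/3); S=lambda x,y:(175+(x-391)/3,110+(y-1)/3)
print("handle L",tri(t,T(62,270),s,S(672,140)),"R",tri(t,T(202,266),s,S(662,76)))
# window corners: back-left, back-right, front-right, front-left
for a,b in zip([(56,68),(181,65),(192,160),(62,164)],[(468,82),(564,68),(572,128),(470,142)]): 
    print("win",a,tri(t,T(*a),s,S(*b)))
hs=cv2.cvtColor(t["img"],cv2.COLOR_BGR2HSV)
def big(m):
    c=max(cv2.findContours(m,cv2.RETR_EXTERNAL,cv2.CHAIN_APPROX_NONE)[0],key=cv2.contourArea); return c
m=np.zeros(hs.shape[:2],np.uint8); m[125:220,340:400]=cv2.inRange(hs,(100,90,20),(125,255,140))[125:220,340:400]
m=cv2.morphologyEx(m,cv2.MORPH_CLOSE,np.ones((9,9)))
c=big(m); q=cv2.approxPolyDP(c,5,True)[:,0]; print("console",cv2.contourArea(c),[(tuple(p),onz(t,p,60).round(1)) for p in q])
for n,p in [("white",(249,135)),("green",(277,123)),("yellow",(308,132)),("red",(326,157))]: print(n,onz(t,T(*p),60).round(1))
print("ptr",onz(t,T(272,133),98).round(1),onz(t,T(290,157),98).round(1))
# disc: dark pixels
g=t["img"].max(2); m=np.zeros_like(g); m[150:200,345:392]=(g[150:200,345:392]<38)*255
m=cv2.morphologyEx(m,cv2.MORPH_OPEN,np.ones((3,3))); c=big(m); e=cv2.fitEllipse(cv2.convexHull(c)); print("disc",e,onz(t,e[0],77).round(1))
# denture: pink masks
for d,n in((t,"t"),(s,"s")):
    h=cv2.cvtColor(d["img"],cv2.COLOR_BGR2HSV); x0,y0=(160,230) if n=="t" else (300,235)
    m=cv2.inRange(h,(0,110,50),(12,255,255))|cv2.inRange(h,(165,110,50),(180,255,255))
    k=np.zeros_like(m); k[y0:y0+50,x0:x0+55]=m[y0:y0+50,x0:x0+55]; k=cv2.morphologyEx(k,cv2.MORPH_CLOSE,np.ones((7,7)))
    c=big(k); r=cv2.minAreaRect(c); print(n,r, [onz(d,p,25).round(1) for p in cv2.boxPoints(r)] )
U=lambda x,y:(160+(x-2.5)/6,225+(y-2.5)/6); V=lambda x,y:(300+(x-362.5)/6,235+(y-2.5)/6)
a,b=tri(t,U(75,167),s,V(548,182)),tri(t,U(203,208),s,V(565,75)); print("molars",a,b)
print("cast corners on top z18",onz(t,U(120,75),18),onz(t,U(255,145),18),onz(t,U(185,262),0),onz(t,U(255,145),0))
print("cast side corners z0",[onz(s,V(*p),0).round(1) for p in[(440,262),(570,284),(610,265)]])
E
```

```text
handle L (array([448.59977267,   8.08773916, 104.12130529]), np.float64(2.3868337228700494)) R (array([ 449.9864378 , -100.26952147,  102.97180131]), np.float64(7.156231669584092))
win (56, 68) (array([598.5768338 ,  15.688228  , 164.93025046]), np.float64(9.369917925478914))
win (181, 65) (array([564.91474432, -73.29655565, 143.04947096]), np.float64(74.77386010697629))
win (192, 160) (array([ 536.44284671, -103.09165725,   56.18493762]), np.float64(23.918926138249883))
win (62, 164) (array([571.91251368,   2.93908789,  96.68577484]), np.float64(71.33206064355564))
console 2716.0 [((np.int32(383), np.int32(135)), array([ 646.1, -219.8,   60. ])), ((np.int32(346), np.int32(136)), array([ 642.8, -126.5,   60. ])), ((np.int32(350), np.int32(207)), array([ 463.3, -129.5,   60. ])), ((np.int32(391), np.int32(204)), array([ 471.1, -229.9,   60. ]))]
white [ 569.1 -152.7   60. ]
green [ 579.4 -176.3   60. ]
yellow [ 571.9 -201.7   60. ]
red [ 550.8 -215.5   60. ]
ptr [ 561.3 -161.8   98. ] [ 541.8 -175.2   98. ]
disc ((366.6196594238281, 171.71685791015625), (33.862606048583984, 45.4588088
[... 208 characters left out ...]
)]
s ((327.2900085449219, 262.030029296875), (24.748737335205078, 31.112699508666992), 81.8698959350586) [array([384.2, 254.6,  25. ]), array([319.6, 246. ,  25. ]), array([327.9, 313.7,  25. ]), array([388.5, 321.1,  25. ])]
molars (array([353.35722316, 301.1429631 ,  33.45656282]), np.float64(2.2472613229940275)) (array([337.06336904, 249.53491099,  31.01182774]), np.float64(2.6355157581660764))
cast corners on top z18 [392.71875395 286.50072357  18.        ] [364.30282665 230.28772287  18.        ] [317.37150432 259.7634618    0.        ] [365.3285643  232.19540132   0.        ]
cast side corners z0 [array([385. , 302.3,   0. ]), array([344.7, 314.5,   0. ]), array([330. , 307.2,   0. ])]
```

```bash
cat >> h.py <<'E'
PHI=0.057; O=np.array([551.8,-97.0,0])
RU=Rn.from_euler("z",PHI)
def U(x,y,z): return O+RU.apply([x,y,z])
def bar(th):  # handle centre at hood angle th
    a=np.arctan2(42,180)+th; r=np.hypot(42,180); return U(75-r*np.cos(a),55,46+r*np.sin(a))
def down(yaw): return [np.pi,0,yaw]
E
python3 - <<'E'
from h import *
import pickle; t,s=pickle.load(open("im0.pkl","rb"))
T=lambda x,y:(275+(x-1)/3,120+(y-1)/3); S=lambda x,y:(175+(x-391)/3,110+(y-1)/3)
for a,b in zip([(56,68),(181,65),(192,160),(62,164)],[(470,142),(468,82),(564,68),(572,128)]): 
    p,g=tri(t,T(*a),s,S(*b)); print("win unit",RU.inv().apply(p-O).round(1),g.round(1))
for P in ([-95,135,45],[-95,-135,45],[95,-135,45],[-95,135,0]): print(P,proj(t,U(*P)).round(1),proj(s,U(*P)).round(1))
for th in(0,.085):print(th,bar(th).round(1),proj(t,bar(th)).round(1),proj(s,bar(th)).round(1))
for P,a in [(bar(.08)-[0,0,19],PHI+np.pi/2),(bar(1.7)-[0,0,19],PHI+np.pi/2)]: print(robot.inverse_kinematics(P,down(a)))
E
```

```text
win unit [ 61.9 104.9 111.8] 4.1
win unit [ 60.8   5.1 110. ] 2.4
win unit [-19.4   5.4 117.9] 4.4
win unit [-17.7 106.7 119.3] 4.5
[-95, 135, 45] [282.9 213.3] [268.5 182.6]
[-95, -135, 45] [392.2 207.5] [255.1 129.9]
[95, -135, 45] [383.7 133.7] [189.  134.1]
[-95, 135, 0] [281.7 215.7] [268.3 197.7]
0 [443.8 -48.1  88. ] [318.4 213.3] [268.1 150. ]
0.085 [448.  -47.8 103.1] [319.2 210.6] [266.4 144.8]
[-0.35505855  0.22799148  1.94911316  0.          0.96448801 -0.41205855]
[-0.21102013  0.52212226  1.1860389   0.          1.4334315  -0.26802013]
```

The measurements agree: base corners project within 1 px, and the window slope and handle height both put the hood about 0.09 rad ajar. Next I'll grasp the handle and open the hood.

```bash
python3 - <<'E'
from h import *
yaw=PHI+np.pi/2; b=bar(.085)
robot.move_gripper(0.33)
robot.move_ptp(b+[0,0,60],down(yaw))
print(robot.current_t(),robot.current_tcp_pos())
print("hit",robot.move_linear(b-[0,0,19],speed=120,f_stop=8), robot.current_tcp_pos())
robot.move_gripper(0.0)
print(robot.current_t(),robot.current_gripper_width()*93,robot.current_finger_force(),robot.current_contact_force())
for th in (.2,.3):
    h=robot.move_linear(bar(th)-[0,0,19],speed=100,f_stop=60); print(th,h,robot.current_contact_force().round(1),robot.current_gripper_width()*93)
print(robot.current_t())
s=robot.get_image("side");t=robot.get_image("top")
cv2.imwrite("pics/h1.png",np.hstack([cv2.resize(d["img"][y:y+130,x:x+130],None,fx=3,fy=3) for d,x,y in((t,270,110),(s,175,80))]))
E
```

```text
3.6333 [448.19414009 -47.21691256 163.23013401]
hit False [448.51639356 -47.82373114  84.55463212]
4.9083 11.511615678045048 29.99646484851837 [ 0.43468211 -0.51378848  0.83291732]
0.2 False [ 1.6 -1.4 -1.2] 10.555823697006769
0.3 False [ 0.9 -3.4 -0.2] 10.961477634494925
5.6
```

View pics/h1.png

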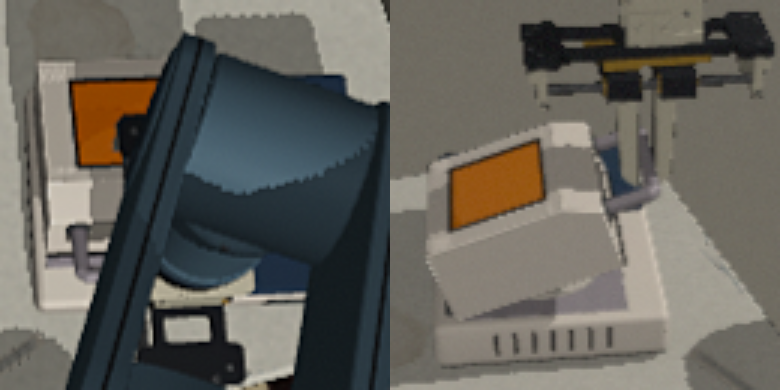

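The hood has risen with the gripper, to about 0.3 rad with the bar between the fingers at crop (640,185). I'll continue the arc.

```bash
python3 - <<'E'
from h import *
for th in np.arange(.5,1.71,.2):
    h=robot.move_linear(bar(th)-[0,0,19],speed=150,f_stop=60); print(round(th,2),h,robot.current_contact_force().round(1),round(robot.current_gripper_width()*93,1))
    if h: break
print(robot.current_t(),robot.current_tcp_pos())
s=robot.get_image("side");t=robot.get_image("top")
cv2.imwrite("pics/h2.png",np.hstack([cv2.resize(d["img"][y:y+150,x:x+130],None,fx=3,fy=3) for d,x,y in((t,270,80),(s,155,60))]))
E
```

```text
0.5 False [-2.8 -5.   3.1] 11.0
0.7 False [-6.7 -6.1 10.1] 11.5
0.9 False [-4.3 -4.2 10.8] 10.7
1.1 False [-0.1 -3.4  8.6] 11.0
1.3 False [ 2.3 -4.9  4.8] 11.3
1.5 False [ 2.6 -6.3  2.7] 11.4
1.7 False [ 2.8 -5.9  1.1] 10.8
8.5 [689.44883227 -35.61017867 199.17512432]
```

View pics/h2.png

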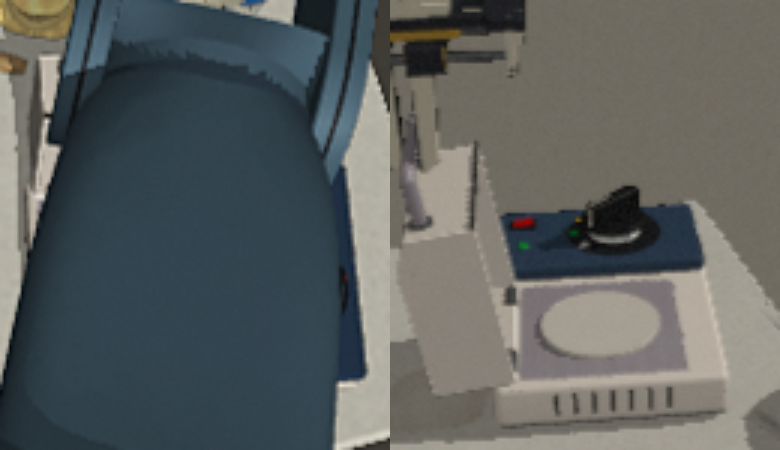

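The hood stands open at about 1.7 rad. In the side view the platform ellipse is centred near crop (600,323), and the knob's height can now be measured. I'll release the handle, move to the denture, and measure the platform and knob from both views on the way.

```bash
python3 - <<'E'
from h import *
robot.move_gripper(0.33)
p=robot.current_tcp_pos(); robot.move_linear(p+[0,0,70],speed=200)
robot.move_gripper(1.0)
D=np.array([355,274,0.]); yaw=-0.30+np.pi/2
robot.move_ptp(D+[0,0,110],down(yaw))
print(robot.current_t(),robot.current_tcp_pos())
s=robot.get_image("side");t=robot.get_image("top")
import pickle; pickle.dump((t,s),open("im1.pkl","wb"))
r={}
for d,n in((t,"t"),(s,"s")):
    c0=proj(d,U(5,55,50)); f=d["img"].astype(np.float32)
    g=cv2.cvtColor(d["img"],cv2.COLOR_BGR2LAB); x,y=c0.round().astype(int)
    mk=np.zeros((g.shape[0]+2,g.shape[1]+2),np.uint8); cv2.floodFill(d["img"].copy(),mk,(int(x),int(y)),255,(7,)*3,(7,)*3,4|cv2.FLOODFILL_MASK_ONLY|cv2.FLOODFILL_FIXED_RANGE|(255<<8))
    m=cv2.morphologyEx(mk[1:-1,1:-1],cv2.MORPH_OPEN,np.ones((3,3)))
    c=max(cv2.findContours(m,0,cv2.CHAIN_APPROX_NONE)[0],key=cv2.contourArea); e=cv2.fitEllipse(c); r[n]=e[0]; print(n,c0,e,onz(d,e[0],50).round(1))
print("platform",tri(t,r["t"],s,r["s"]),"expect",U(5,55,50))
k=lambda d,x,y,w,h,f:cv2.resize(d["img"][y:y+h,x:x+w],(390,300) ,interpolation=cv2.INTER_CUBIC)
cv2.imwrite("pics/k1.png",np.vstack([np.hstack([k(t,340,140,65,50,6),k(s,210,110,65,50,6)]),np.hstack([k(t,275,100,130,100,3),k(s,300,225,65,50,6)])]))
print("knob proj",proj(t,U(-15,-81,98)),proj(s,U(-15,-81,98)),proj(t,U(-15,-81,77)),proj(s,U(-15,-81,77)))
E
```

```text
12.5167 [356.3646198  274.06512438 110.47895548]
t [312.52306877 171.40780784] ((312.4678955078125, 171.21875), (36.3729248046875, 37.85551452636719), 113.3000717163086) [554.1 -41.7  50. ]
s [224.62459136 165.94199235] ((224.86695861816406, 167.3495330810547), (19.534177780151367, 37.82521057128906), 88.5830307006836) [553.1 -35.2  50. ]
platform (array([554.14303542, -42.09982053,  45.89039043]), np.float64(1.8817522553196055)) expect [553.65857703 -41.80447761  50.        ]
knob proj [372.81339134 172.17009327] [228.00773611 123.67788225] [370.49460955 174.11713319] [228.3172239  130.56017242]
```

View pics/k1.png

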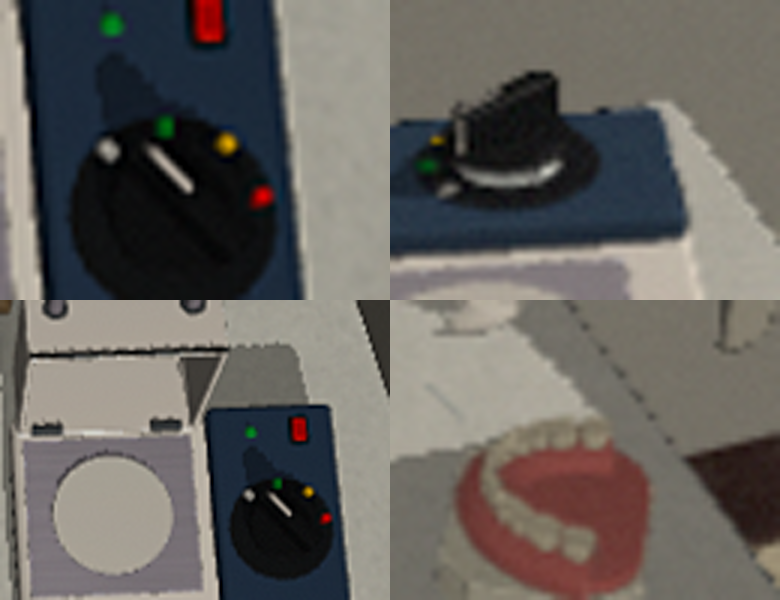

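The platform triangulates to (554,-42), z≈46 against the stated 50, so the unit pose holds to about 1 mm in xy. The pointer is at white, and the knob bar's ends in the top crop are about (148,145) and (225,262). Next I'll pick up the cast.

```bash
python3 - <<'E'
from h import *
D=np.array([355,274,0.]); yaw=-0.30+np.pi/2
print(robot.move_linear(D+[0,0,4],speed=150,f_stop=8),robot.current_tcp_pos())
robot.move_gripper(0.0)
print("w",robot.current_gripper_width()*93,robot.current_finger_force(),robot.current_contact_force())
robot.move_linear(D+[0,0,150],speed=200)
print(robot.current_gripper_width()*93,robot.current_contact_force(),robot.current_t())
P=U(5,55,0); robot.move_ptp(P+[0,0,150],down(PHI)); print(robot.current_t(),robot.current_tcp_pos(),robot.current_eef_rot())
s=robot.get_image("side")
cv2.imwrite("pics/p1.png",cv2.resize(s["img"][60:210,150:300],None,fx=4,fy=4))
E
```

```text
False [355.62319361 274.16349703   4.44925757]
w 65.47476977271403 29.995475113391876 [-0.37988075 -0.58975825  5.62681791]
65.78985071906065 [-0.10991436 -0.87629796 -1.98484102] 14.9083
16.3 [553.13388996 -40.56330522 149.71400578] [-3.14073620e+00  8.43989285e-04  5.87319317e-02]
```

View pics/p1.png

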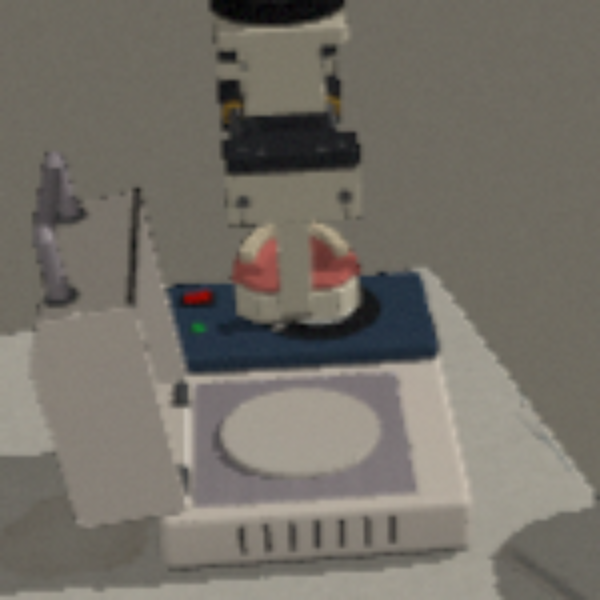

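The cast is gripped (65.5 mm) and hangs level. It is centred on the finger: the cast spans x 234 to 362 and the finger is at about 296. The hood stays open. I'll lower the cast now.

```bash
python3 - <<'E'
from h import *
P=U(5,55,0)
robot.move_linear(P+[0,0,62],speed=150)
print(robot.move_linear(P+[0,0,51],speed=30,f_stop=5),robot.current_tcp_pos(),robot.current_contact_force())
robot.move_gripper(0.9); p=robot.current_tcp_pos()
robot.move_linear(p+[0,0,60],speed=150)
robot.move_linear(p+[0,0,190],speed=250)
robot.move_gripper(0.33)
b=bar(1.7); robot.move_ptp(b+[0,0,50],down(PHI+np.pi/2))
print(robot.current_t())
s=robot.get_image("side"); t=robot.get_image("top")
robot.move_linear(b-[0,0,19],speed=120,f_stop=8); robot.move_gripper(0.0)
print(robot.current_t(),robot.current_tcp_pos(),b-[0,0,19],robot.current_gripper_width()*93)
cv2.imwrite("pics/p2.png",cv2.resize(s["img"][60:210,150:300],None,fx=4,fy=4))
E
```

```text
True [554.77857162 -42.08650351  54.38838253] [-0.23447672  0.58713408  3.42069941]
21.5167
22.8083 [688.80409795 -34.15330324 200.94726388] [688.28151662 -34.12264883 200.08819712] 11.027470176852148
```

View pics/p2.png

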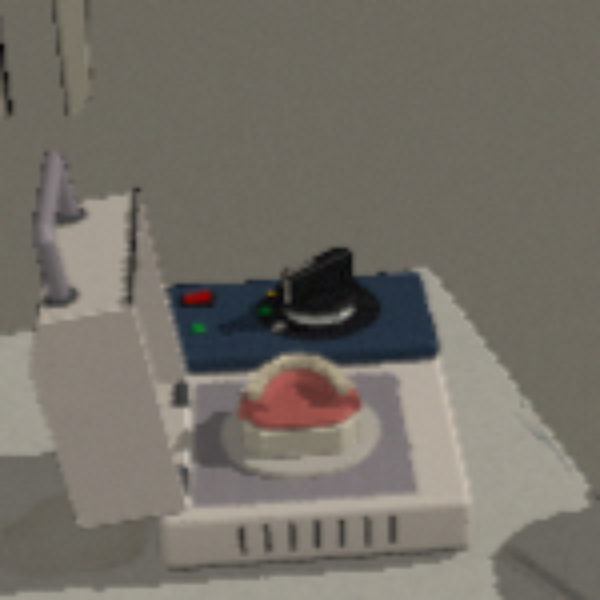

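The cast stands teeth up in the middle of the platform: the cast spans x 245 to 355 and the platform 222 to 380. The bar is gripped, so I'll shut the hood.

```bash
python3 - <<'E'
from h import *
for th in list(np.arange(1.5,.15,-.2))+[.05,-.015]:
    h=robot.move_linear(bar(th)-[0,0,19],speed=150 if th>.2 else 50,f_stop=40); print(round(th,2),h,robot.current_contact_force().round(1),round(robot.current_gripper_width()*93,1))
    if h: break
print(robot.current_t(),robot.current_tcp_pos(),bar(0)-[0,0,19])
E
```

```text
1.5 False [0.2 1.5 7.7] 11.3
1.3 False [-1.4  3.9  9.2] 10.6
1.1 False [-3.5  5.2  9.5] 10.9
0.9 False [-4.4  6.3  4.9] 11.2
0.7 False [-4.3  6.5  2.6] 11.0
0.5 False [-0.6  7.1 -1.1] 11.5
0.3 False [ 0.5  7.7 -3.6] 10.8
0.05 False [ 1.   9.3 -1.1] 11.0
-0.01 False [0.5 7.2 2.8] 11.4
27.075 [443.2083828  -47.00934506  65.50971337] [443.83722365 -48.07108296  69.        ]
```

```bash
python3 - <<'E'
from h import *
robot.move_gripper(0.33); b=bar(0)
robot.move_linear(b+[0,0,25],speed=150); robot.move_gripper(0.0)
h=robot.move_linear(b+[0,0,-4],speed=30,f_stop=25)
print(h,robot.current_tcp_pos(),"expect bar top",b[2]+6,robot.current_contact_force(),robot.current_t())
robot.move_linear(b+[0,0,120],speed=250)
robot.move_gripper(0.4)
K=U(-15,-81,0)
robot.move_ptp(K+[0,0,190],down(PHI+.698))
s=robot.get_image("side"); print(robot.current_t())
cv2.imwrite("pics/s3.png",cv2.resize(s["img"][60:210,150:300],None,fx=4,fy=4))
t,q=__import__("pickle").load(open("im1.pkl","rb"))
print("knob",tri(t,(371.2,173.8),q,(229.7,125)),K)
E
```

```text
True [443.7667704  -48.04460951  94.15230487] expect bar top 93.99999999999999 [-3.08413941  0.55405098 10.31695965] 29.45
31.6
knob (array([ 537.4585388 , -175.18850373,   95.79563131]), np.float64(0.955497986329611)) [ 541.4388612  -178.72298822    0.        ]
```

View pics/s3.png

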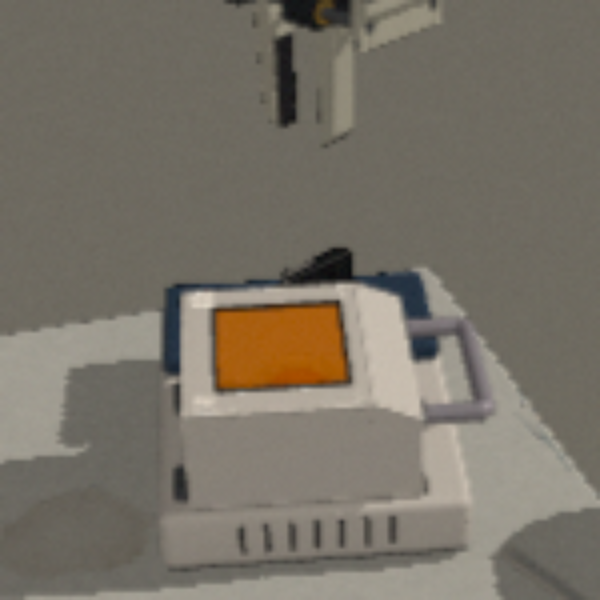

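The hood is fully shut: the bar top is at 94.15 against the expected 94, and the hood lies parallel to the base. The knob bar at crop (320,265) is still at white. I'll go down onto the knob and grip it.

```bash
python3 - <<'E'
from h import *
K=U(-15,-81,0); y0=PHI+.698
robot.move_linear(K+[0,0,105],speed=150)
h=robot.move_linear(K+[0,0,90],speed=60,f_stop=6); print("side/top hit",h)
if not h:
    h=robot.move_linear(K+[0,0,74],speed=20,f_stop=3); z=robot.current_tcp_pos()[2]; print("disc",h,z)
    robot.move_linear(K+[0,0,z+.5],speed=20)
    robot.move_gripper(0.0); print(robot.current_gripper_width()*93,robot.current_contact_force(),robot.current_tcp_pos())
print(robot.current_t())
E
```

```text
side/top hit False
disc True 76.12697979776593
13.165876773160681 [-4.04289254  6.11354399  5.44418907] [ 539.30238457 -176.40424236   75.64075055]
34.1333
```

```bash
cat >> h.py <<'E'
def avg(f,n=8): return np.mean([np.array(f()) for _ in range(n)],0)
E
python3 - <<'E'
from h import *
p=avg(robot.current_tcp_pos); print(p,avg(robot.current_contact_force))
robot.move_linear([p[0],p[1],76.5],speed=20)
p=avg(robot.current_tcp_pos); print(p,avg(robot.current_contact_force).round(2))
h=robot.move_linear([p[0],p[1],68.3],speed=20,f_stop=22)
q=avg(robot.current_tcp_pos);print("press",h,q,avg(robot.current_contact_force).round(2),robot.current_t())
E
```

```text
[ 539.30238457 -176.40424236   75.64075055] [-4.04289254  6.11354399  5.44418907]
[ 539.25282984 -176.34217723   76.6065808 ] [-1.25  0.07  4.76]
press False [ 539.27430688 -176.33531349   69.21005753] [-3.36  1.89 10.66] 35.0
```

```bash
python3 - <<'E'
from h import *
y0=PHI+.698; p=[539.25,-176.34,68.3]
for a in (.7,1.396):
    robot.move_ptp(p,down(y0-a)); print(a,robot.current_tcp_pos().round(1),robot.current_contact_force().round(1),robot.current_ft_torque().round(2),robot.current_eef_rot().round(3),robot.current_t())
robot.sleep(.3)
print("yaw",robot.current_eef_rot()-np.array([0,0,y0-1.396]),robot.current_ft_torque().round(2))
robot.move_linear([p[0],p[1],77.5],speed=20)
print(robot.current_tcp_pos().round(1),robot.current_contact_force().round(1),robot.current_gripper_width()*93)
robot.move_gripper(.4); print(robot.current_t(),robot.current_contact_force().round(1))
robot.move_linear([p[0],p[1],190],speed=200)
robot.move_ptp([330,150,350],down(1.2))
s=robot.get_image("side");t=robot.get_image("top")
k=lambda d,x,y,w,h:cv2.resize(d["img"][y:y+h,x:x+w],(390,300) ,interpolation=cv2.INTER_CUBIC)
cv2.imwrite("pics/f.png",np.vstack([np.hstack([k(t,340,140,65,50),k(s,190,100,65,50)]),np.hstack([k(t,130,70,273,210),k(s,140,90,260,200)])]))
print(robot.current_t())
E
```

```text
0.7 [ 539.3 -176.3   69.2] [-2.9  1.1 11.9] [ 0.37  0.78 -0.05] [ 3.142 -0.     0.055] 35.7083
1.396 [ 539.3 -176.2   69.2] [-3.   1.7 11. ] [ 0.46  0.72 -0.02] [-3.141 -0.    -0.641] 36.4083
yaw [-3.14134904e+00 -2.26628153e-04 -6.21043696e-05] [ 0.5   0.75 -0.02]
[ 539.2 -176.2   77.3] [-1.   3.   2.9] 14.167344224785941
37.925 [ 0.  -1.2  0.1]
40.2917
```

View pics/f.png

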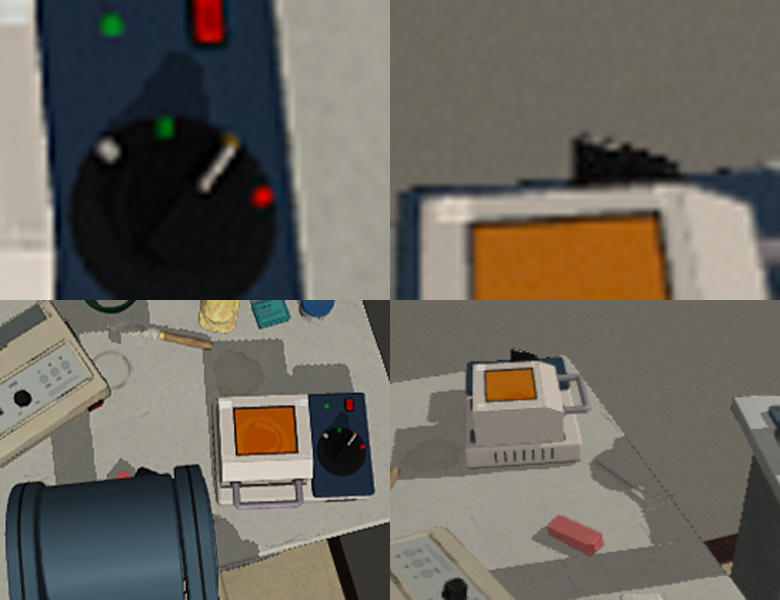

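The pointer stands at yellow, the hood is shut, and the wax, gauze and caliper are undisturbed where visible. I still need to check that the knob sprang up, using its height in the side image.

```bash
python3 - <<'E'
from h import *
s=robot.get_image("side"); g=s["img"].max(2)
K=np.array([539.3,-176.3]); u=np.array([np.cos(-.641),np.sin(-.641)]); n=np.array([-u[1],u[0]])
for r in (26,15):
    for z in (98,90): print(r,z,[proj(s,[*(K+r*u+w*n),z]).round(1) for w in(-7,7)])
for c in range(216,236,3): print(c,g[112:134,c])
E
```

```text
26 98 [array([222.6, 120.7]), array([219.6, 122.7])]
26 90 [array([222.8, 123.3]), array([219.7, 125.3])]
15 98 [array([225.9, 121.7]), array([222.8, 123.7])]
15 90 [array([226. , 124.3]), array([222.9, 126.3])]
216 [109 108 109 110 108 109 108 108 108 109 108 107 107 108 106 107 108  98
  55  94 177 173]
219 [107 106 106 106 108 108 109 108 105 110 108 106 107 106 106 106 105  99
  52  86 183 173]
222 [108 108 107 111 108 109 108 110 107 102  67  67  20  13  19  15  13  14
  20  84 174 174]
225 [108 108 108 106 108 109 107 108 108 109 104  80  48  12  18  15  18  11
  34  97 174 173]
228 [108 108 109 109 107 107 109 109 106 107 110 103  66  21  10  17  20  15
  49 122 173 174]
231 [108 109 108 106 107 107 108 107 106 105 105 106  96  21  25  21   8  17
  61 147 172 174]
234 [110 107 107 107 108 107 106 106 110 109 108 107 107  98  23  18  17  14
  85 185 190 174]
```

```bash
python3 - <<'E'
from h import *
import pickle; t,s=pickle.load(open("im1.pkl","rb")); g=s["img"].max(2)  # knob up, at off
K=np.array([539.3,-176.3]); a=PHI+.698; u=np.array([np.cos(a),np.sin(a)]); n=np.array([-u[1],u[0]])
for r in(-26,-15,0): print([proj(s,[*(K+r*u-7*n),z]).round(1) for z in(98,90)],[proj(s,[*(K+r*u+7*n),z]).round(1) for z in(98,90)])
for c in range(226,240,2): print(c,g[114:134,c])
E
```

```text
[array([233.8, 120. ]), array([233.9, 122.7])] [array([237.4, 121.6]), array([237.5, 124.2])]
[array([231. , 121.4]), array([231.1, 124. ])] [array([234.6, 123. ]), array([234.7, 125.6])]
[array([227. , 123.3]), array([227.1, 125.9])] [array([230.6, 124.9]), array([230.7, 127.5])]
226 [117 119 118 116 118 116 115 116 117 118 110  87  96  28  36  23  19  21
  23  21]
228 [116 115 114 117 117 117 118 115 117 109  69  59  27  38  25  21  17  21
  20  19]
230 [118 118 117 116 116 115 115 118 108  60  22  28  39  19  14  23  25  17
  19  18]
232 [117 116 115 115 119 115 115 109  62  23  31  42  20  17  22  20  20  23
  17  21]
234 [115 119 117 117 116 116 118 106  24  28  47  22  18  23  21  21  18  22
  27  23]
236 [117 118 116 117 116 117 115 107  23  41  20  14  16  20  23  20  20  19
  17  22]
238 [116 116 117 119 117 117 118 116 113  97  99 100 101  98  91  41  22  26
  20  25]
```

With the knob known to be up, its edge sat 1.0 to 1.5 px below the prediction. It shows the same 0.9 to 1.5 px now, while a pressed knob would shift it by another 2.6 px. So the knob is up and locked at yellow.

```bash
python3 -c "
from bench import robot
print(robot.current_t(),robot.hand_in())"
```

```text
the job is handed in; nothing more can be done
40.3417 None
```

The job is handed in at 40.3 s of the 72 s allowed: the cast was centred teeth-up on the platform, then the hood fully shut, then the knob turned to yellow and sprung back up (its height checked in the side image), with the wax, gauze and caliper never approached.

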